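Tip the press board onto the taped gluing place and press it

TASK

The press board stands on its end just inside one end of the grey taped outline, its cork face towards the black rubber sheet lying there. Push the board near its top, without gripping or lifting it, so that it tips over onto the sheet and lands cork face down within the tape (resting on the tape is fine, over its outer edge is not); once it lies still, press down firmly on the middle of its back with the fingertips for two seconds, then move clear. Do not push the board by its lower half while it stands, let it come down outside the tape, or disturb the paddle, file, roller and storage peg.

Things in the scene. Friction and masses are not known exactly. Their poses are not given: they have to be found in the camera images.
- board: The loose press board, a plain brown plywood slab 160 mm tall, 120 wide, 30 thick, 0.3 to 0.55 kg, one broad face covered with cork, standing on its 120 x 30 mm end. Origin: centre of that lower end. Pushed high it passes balance after leaning about 11 degrees, then falls by itself about its lower cork-side edge, which hardly slips. Lying cork down, its back is 30 mm above the counter.
- board_mid (a point): Centre of the press board, 80 mm above the counter while it stands. Axes, as the board's: z along its 160 mm length (up at the start), y along its 120 mm width, x square to the broad faces. The cork face is on +x (15 mm from this point) and starts facing the outline's middle; the bare back is on -x (15 mm).
- foot_left (a point): Corner of the board's 160 x 120 mm outline (mid-thickness): lower end, +y side.
- foot_right (a point): Corner of the board's outline (mid-thickness): lower end, -y side.
- head_left (a point): Corner of the board's outline (mid-thickness): upper end, +y side.
- head_right (a point): Corner of the board's outline (mid-thickness): upper end, -y side.
- outline: Rectangle of grey tape flat on the white counter, fixed; origin at its middle, at counter height. Inside the tape 220 mm along x, 180 mm along y; tape 12 mm wide (244 x 204 mm overall). A black rubber sheet, 130 x 100 x 1 mm, lies in its middle and does not hinder the board. The board stands just inside its -x end and is to fall towards its +x.
- paddle: Bystander: paddle lying flat, dark rubber blade about 150 mm across with dark edge, wooden handle, 250 mm long and 22 mm high at most; origin on the counter under its middle.
- file: Bystander: brass file lying flat, wooden handle, 170 mm long, 18 mm high; origin on the counter under its middle.
- roller: Bystander: red plastic hand roller lying down, barrel 90 mm wide and 36 mm in diameter, about 190 mm long overall; origin on the counter under its middle.
- peg: Bystander: turned beech storage peg standing upright, 112 mm tall, foot 48 mm in diameter; origin at the centre of its foot.

How it is judged:
On the way, in this order (a step that is already met when the one before it is completed fails the run):
1. the board lies still, cork face down, within the tape (x of foot_left in the frame of outline between -0.122 and 0.122 m and y of foot_left in the frame of outline between -0.102 and 0.102 m and x of foot_right in the frame of outline between -0.122 and 0.122 m and y of foot_right in the frame of outline between -0.102 and 0.102 m and x of head_left in the frame of outline between -0.122 and 0.122 m and y of head_left in the frame of outline between -0.102 and 0.102 m and x of head_right in the frame of outline between -0.122 and 0.122 m and y of head_right in the frame of outline between -0.102 and 0.102 m and angle between board_mid's own x axis and vertical above 3.06 rad and height (world z) of board_mid below 0.022 m and linear speed of board below 0.02 m/s), for 0.2 s.
2. the fingers press on the middle of its back (over 3 N for 1 s, within 45 mm of the middle) (contact force between the fingers and board above 3 N and angle between board_mid's own x axis and vertical above 3.06 rad and height (world z) of board_mid below 0.022 m and horizontal distance between the grasp point and board_mid below 0.045 m), for 1 s.
At the end, for the whole second after the job is handed in: The board lies at rest, cork face down and flat (within 0.08 rad, its centre under 22 mm high), all four corners within the outer edge of the tape (122 mm and 102 mm either side of the outline's middle), after being pressed with over 3 N for 1 s within 45 mm of its middle (all of step 1); the robot touches nothing.
It fails at once if the board is lifted (centre over 95 mm high, or over 40 mm when lying) (height (world z) of board_mid above 0.095 m or (angle between board_mid's own z axis and vertical above 1.4 rad and height (world z) of board_mid above 0.04 m)).
It fails at once if the board is pushed by its lower half while it stands (contact force between the fingers and board above 0.5 N and angle between board_mid's own z axis and vertical below 0.15 rad and height (world z) of the grasp point below 0.08 m).
It fails at once if the board comes down with a corner outside the tape (angle between board_mid's own z axis and vertical above 1.45 rad and not (x of foot_left in the frame of outline between -0.122 and 0.122 m and y of foot_left in the frame of outline between -0.102 and 0.102 m and x of foot_right in the frame of outline between -0.122 and 0.122 m and y of foot_right in the frame of outline between -0.102 and 0.102 m and x of head_left in the frame of outline between -0.122 and 0.122 m and y of head_left in the frame of outline between -0.102 and 0.102 m and x of head_right in the frame of outline between -0.122 and 0.122 m and y of head_right in the frame of outline between -0.102 and 0.102 m)).
It fails at once if the paddle, file, roller or storage peg is moved over 15 mm or knocked over (distance of any of paddle, file, roller, peg from where it was at the start of the episode above 0.015 m or angle between any of paddle, file, roller, peg's own z axis and vertical above 0.3 rad).
It also fails if it takes over 48 s, if anything falls off the work surface, if the arm or the gripper's body presses on something with over 40 N, if the wrist force passes 120 N, or if a joint passes its speed limit or range.

ROBOT

A 6-joint arm with a two-finger parallel gripper is mounted at the origin on the work surface. World frame = base frame: x ahead of the robot, y to its left, z up, the work surface at z = 0. Lengths are in m, angles in rad, forces in N, time in s.
With the tool pointing down it reaches from about 0.325 to 0.925 m from the base axis. Payload 3.1 kg.
Tool frame: the origin (TCP) lies between the finger pads; the fingertips stand 11 mm ahead of it and the grasp point (between the pads) lies 8 mm behind it; z points along the fingers, x is the direction in which the jaws open and shut, and the axes are right-handed (so a half turn about z gives the same grasp; the last joint's range is limited). The gripper opens to 85 mm and grips with 20 to 120 N. Pads are 22 mm wide; open, the fingers measure 114 mm over their backs; the gripper's body (76 mm by 85 mm) begins 54 mm behind the grasp point. The pads swing forward as they close: fully open they stand 13 mm farther back than shut.
Start: joints at [-1.293, 0.217, 1.613, -0, 1.311, -0.112], TCP at [0.238, -0.578, 0.242] pointing down, gripper open.
Joint ranges: [-2.75, 2.75], [-0.78, 2.1], [0.31, 2.55], [-1.13, 4.27], [0.13, 2.63], [-2.58, 2.58]. Speed limits (rad/s): [2.79, 2.79, 3.14, 3.14, 3.14, 3.14].

INTERFACE

Orientations are given as a 3x3 rotation matrix whose columns are the frame's x, y, z axes.
In Python, from workcell import robot gives the robot as it stands. Calls block until the motion is done:
- robot.goto(position, orientation): joint-space move of the TCP to a pose.
- robot.move_linear(position, frame=None, max_speed=0.15, contact_N=None): straight line of the TCP; frame=None keeps the orientation; max_speed is the mean speed in m/s. With contact_N (N) it stops when the force on the tool has changed by that much, and returns True; else False.
- robot.movej(angles): joint-space move.
- robot.grip(opening): opening from 0.0 (shut) to 1.0 (fully open); the grip force is fixed at half the most; returns when the fingers have stopped.
- robot.pause(seconds).
- robot.inverse_kinematics(position, orientation): joint angles nearest the present ones, or None.
- robot.read_state(): the state.
- robot.get_image(name): name is "side" or "top" or "wrist"; returns a dict with "pixels" (420x560x3 uint8, red, green, blue), "range_z" (420x560 float32, m along the optical axis (not along the pixel's ray), 0 where there is no reading), "fx", "fy", "cx", "cy" (pixels), "k1" (the pictures are not rectified: a ray, as slopes to the right and down, at radius r is drawn at 1 + k1 r^2 times it, then the intrinsics apply), "pose" (4x4, takes a point from camera to world coordinates). Camera axes: x right, y up, looking along -z (the intrinsics and any distortion apply to the point x, -y, -z); pixel columns grow to the right and rows downward; lengths in m; the calibration is good to about 2 mm. A picture is of the moment at which its call begins.
A pose or a line that the arm cannot do raises robot.PlanningError and nothing moves.
- robot.close_job(): hands the job in, once; it reports no verdict.
The state is a dict: "clock": time; "joint_positions": joint angles; "qvel": joint speeds; "joint_torque": joint torques, N m; "tcp_pos": TCP position; "orientation": TCP orientation; "ft_force": force on the tool from outside, world axes, zero at the start; "moment": the same for the moment, N m; "finger_gap": opening from 0.0 (shut) to 1.0 (fully open).
Only numpy, scipy, OpenCV 4.12 (cv2) and the standard library are available. Lean on these libraries where they do the work, as an engineer would, in place of code of your own. Each camera call takes 0.05 s, during which the arm holds its last target. There are 200 camera calls.

## Working session

There is one attempt and no reset: what is moved stays moved. The work goes in short steps, each a Python script; the robot and the scene stay as the last script left them, time stands still between calls to the robot, and variables do not carry over. Pictures are saved under pics/ and viewed, about 8 in all and at most 12, crops included, and the job is handed in when it is done.

```bash
mkdir -p pics; ls
python3 - <<'E'
from workcell import robot
import cv2,numpy as np,pickle
for n in ("top","side"):
    im=robot.get_image(n); pickle.dump(im,open(f"{n}.pkl","wb"))
    cv2.imwrite(f"pics/{n}0.png",im["pixels"][:,:,::-1])
    print(n,im["fx"],im["cx"],im["cy"],im["k1"],np.round(im["pose"],3).tolist())
print(robot.read_state()["clock"])
E
```

```text
pics
top 509.8373047769613 284.8001746648919 199.90205903858126 -0.1883088136414839 [[-0.005, 0.991, -0.137, 0.402], [-1.0, -0.006, -0.01, -0.007], [-0.011, 0.137, 0.991, 1.385], [0.0, 0.0, 0.0, 1.0]]
side 401.60887983274296 270.5251199183758 215.04251457608018 -0.0605247849352387 [[-0.836, 0.299, -0.461, 0.15], [-0.549, -0.448, 0.705, 0.661], [0.004, 0.843, 0.538, 0.616], [0.0, 0.0, 0.0, 1.0]]
0.1
```

View pics/top0.png

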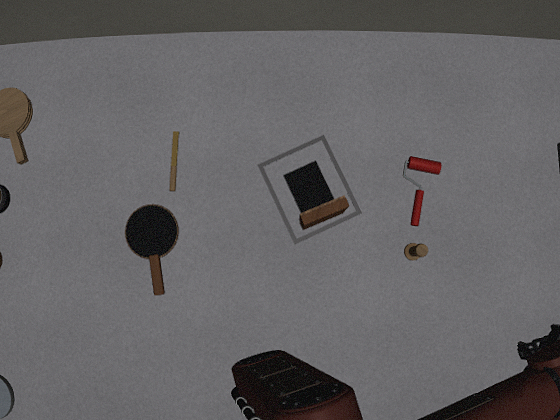

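View pics/side0.png

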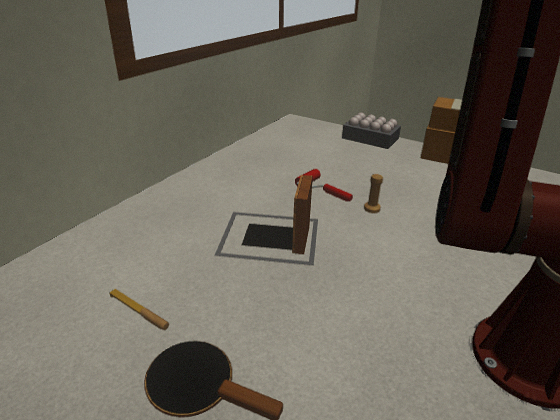

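The top view shows the tape corners near (324,137), (260,165), (295,242) and (360,212), with the board's top face near (300-348, 199-228). The board stands at the robot-side end and should fall up-left in this image, away from the robot. The peg and roller are to the right, near (416,250). The side view agrees.

```bash
cat > h.py <<'E'
import cv2,numpy as np
def rays(im,uv):
    K=np.array([[im["fx"],0,im["cx"]],[0,im["fy"],im["cy"]],[0,0,1]])
    n=cv2.undistortPoints(np.asarray(uv,float).reshape(-1,1,2),K,np.array([im["k1"],0,0,0.]))[:,0]
    return np.c_[n[:,0],-n[:,1],-np.ones(len(n))]
def plane(im,uv,z):
    P=np.asarray(im["pose"]);d=rays(im,uv)@P[:3,:3].T;o=P[:3,3]
    return o+d*((z-o[2])/d[:,2])[:,None]
def cloud(im):
    P=np.asarray(im["pose"]);h,w=im["range_z"].shape
    u,v=np.meshgrid(np.arange(w),np.arange(h));uv=np.c_[u.ravel(),v.ravel()]
    p=(rays(im,uv)*im["range_z"].reshape(-1,1))@P[:3,:3].T+P[:3,3]
    p[im["range_z"].ravel()==0]=np.nan
    return p.reshape(h,w,3)
def rect(xy):
    r=cv2.minAreaRect((np.asarray(xy)*1000).astype(np.float32));return r,cv2.boxPoints(r)
E
python3 - <<'E'
from h import *; import pickle
im=pickle.load(open("top.pkl","rb")); px=im["pixels"]; g=px.max(2).astype(int)
w=np.zeros(g.shape,np.uint8); w[125:255,245:375]=1
bg=cv2.medianBlur(px.max(2),5)
sat=px.max(2).astype(int)-px.min(2)
m=((cv2.GaussianBlur(px.max(2),(3,3),0)<np.median(g[130:250,250:370])*0.85)&(w>0)&(sat<30)).astype(np.uint8)
cs,_=cv2.findContours(m,cv2.RETR_EXTERNAL,cv2.CHAIN_APPROX_NONE); c=max(cs,key=cv2.contourArea)
r,b=rect(plane(im,c[:,0],0)[:,:2]); print("tape outer",np.round(r[0]),np.round(r[1]),r[2],np.round(b).tolist())
p=cloud(im); bm=(w>0)&(p[...,2]>.145)&(p[...,2]<.175)
print("ztop",np.median(p[bm][:,2]),bm.sum())
bc=((sat>25)&(w>0)).astype(np.uint8)
cs,_=cv2.findContours(bm.astype(np.uint8),cv2.RETR_EXTERNAL,cv2.CHAIN_APPROX_NONE);c=max(cs,key=cv2.contourArea)
r,b=rect(plane(im,c[:,0],.16)[:,:2]); print("board top",np.round(r[0]),np.round(r[1]),r[2],np.round(b).tolist())
v,u=np.nonzero(bm); print("mean",plane(im,np.c_[u,v],.16).mean(0))
s=pickle.load(open("side.pkl","rb")); q=cloud(s)
for n,f,y in(("tape","side",0),):
    k=(np.abs(q[...,2]-.16)<.01)
    t=q[k]; c0=np.array(r[0])/1000; t=t[np.hypot(*(t[:,:2]-c0).T)<.1]; print("side cloud top mean",t.mean(0) if len(t) else None,len(t))
for nm,uv,z in(("peg",(421,250),.112),("roller",(416,224),.02),("paddle",(152,230),.02)): print(nm,plane(im,[uv],z)[0])
E
```

```text
tape outer [626. -60.] [244. 204.] 24.566280364990234 [[473.0, -18.0], [557.0, -203.0], [779.0, -102.0], [694.0, 83.0]]
ztop 0.15994652808550835 628
board top [548. -89.] [ 31. 121.] 22.45810890197754 [[511.0, -39.0], [557.0, -151.0], [585.0, -139.0], [539.0, -27.0]]
mean [ 0.54806447 -0.08923137  0.16      ]
side cloud top mean [ 0.54222348 -0.08052799  0.15731429] 351
peg [ 0.44897231 -0.3366581   0.112     ]
roller [ 0.52298206 -0.34897378  0.02      ]
paddle [0.51074737 0.36906874 0.02      ]
```

Both sizes match: tape 244×204, board top 31×121 at z=0.160. In the outline frame the board's centre is at about (-83, +6) mm, so once it has fallen it should span about -68 to +92 mm in x. Next I'll move behind it and take a wrist look before pushing.

```bash
cat >> h.py <<'E'
yaw=np.radians(23.2); n=np.array([np.cos(yaw),np.sin(yaw),0]); B=np.array([.548,-.089,0])
def tool(robot,p,best=[None]):
    c=[]
    for s in(1,-1):
        x=s*np.array([-n[1],n[0],0]);z=np.array([0,0,-1.]);R=np.c_[x,np.cross(z,x),z]
        q=robot.inverse_kinematics(p,R)
        if q is not None:c.append((np.abs(np.array(q)-robot.read_state()["joint_positions"]).max(),R))
    return min(c,key=lambda t:t[0])[1]
E
python3 - <<'E'
from workcell import robot
from h import *
robot.grip(0.6)
p=B-n*.085+[0,0,.26]; R=tool(robot,p); robot.goto(p,R)
im=robot.get_image("wrist"); cv2.imwrite("pics/w1.png",im["pixels"][:,:,::-1])
q=cloud(im); k=np.abs(q[...,2]-.16)<.006; t=q[k]; t=t[np.hypot(*(t[:,:2]-B[:2]).T)<.09]
print(len(t)); 
if len(t)>50: r,b=rect(t[:,:2]); print(r,b.tolist())
s=robot.read_state(); print(s["tcp_pos"],s["clock"],s["ft_force"],s["finger_gap"])
E
```

```text
8998
((549.3558349609375, -89.83543395996094), (30.49981117248535, 120.52352142333984), 22.497520446777344) [[512.2077026367188, -39.9951057434082], [558.3252563476562, -151.34632873535156], [586.5039672851562, -139.67576599121094], [540.3864135742188, -28.324539184570312]]
[ 0.4699067  -0.12342726  0.26004264] 2.4417 [ 0.52886263 -0.33207091  0.13544942] 0.603256967491836
```

View pics/w1.png

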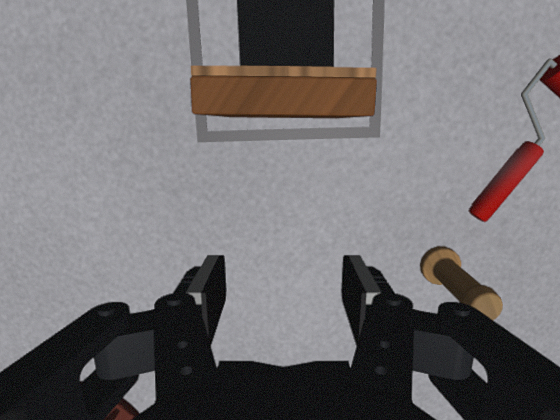

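The wrist view shows the board's top face at (190-377, 67-117) with the cork strip on the far side and the fingers centred behind it. The peg is well clear, and the depth rectangle agrees with the top view: centre (0.549, -0.090), yaw 22.5°. I'll push now.

```bash
sed -i 's/^yaw=.*/yaw=np.radians(22.5); n=np.array([np.cos(yaw),np.sin(yaw),0]); B=np.array([.549,-.0898,0])/' h.py
python3 - <<'E'
from workcell import robot
from h import *
z=np.array([0,0,.135])
R=tool(robot,B-n*.085+z)
robot.move_linear(B-n*.085+z,R,max_speed=.12)
robot.move_linear(B-n*.035+z,R,max_speed=.08)
for d in np.arange(-.025,.016,.01):
    robot.move_linear(B+n*d+z,R,max_speed=.05); s=robot.read_state(); print(round(d,3),np.round(s["ft_force"],2),round(s["clock"],2))
robot.pause(.6)
robot.move_linear(B-n*.06+z,R,max_speed=.15)
robot.move_linear(B-n*.06+[0,0,.25],R,max_speed=.2)
im=robot.get_image("top"); cv2.imwrite("pics/t2.png",cv2.resize(im["pixels"][110:270,220:440,::-1],None,fx=3,fy=3))
wr=robot.get_image("wrist"); cv2.imwrite("pics/w2.png",wr["pixels"][:,:,::-1])
O=np.array([.626,-.060]);
for nm,i in(("top",im),("wrist",wr)):
    q=cloud(i); k=(np.abs(q[...,2]-.03)<.008)&(np.hypot(q[...,0]-O[0],q[...,1]-O[1])<.13)
    px=i["pixels"].astype(int); k&=(px[...,0]-px[...,2]>12)
    t=q[k]; print(nm,len(t))
    if len(t)>50:
        r,b=rect(t[:,:2]); print(r,np.median(t[:,2])); a=np.radians(24.57)
        print(np.round((b-O*1000)@np.array([[np.cos(a),-np.sin(a)],[np.sin(a),np.cos(a)]])).tolist())
print(robot.read_state()["clock"])
E
```

```text
-0.025 [-1.1  -1.17 -0.03] 4.76
-0.015 [-0.44 -0.06 -0.39] 5.11
-0.005 [-0.04 -1.04 -0.42] 5.46
0.005 [ 0.66 -0.39 -0.33] 5.81
0.015 [ 0.28 -0.43  0.06] 6.16
top 2260
((641.2330322265625, -51.23057556152344), (159.12950134277344, 119.98330688476562), 22.298742294311523) 0.030536906541882014
[[-60.0, 65.0], [-64.0, -55.0], [95.0, -61.0], [99.0, 58.0]]
wrist 13331
((612.1192016601562, -63.70770263671875), (93.81005096435547, 120.06049346923828), 22.62739372253418) 0.030327434064098713
[[-59.0, 64.0], [-63.0, -56.0], [31.0, -59.0], [35.0, 61.0]]
8.2333
```

View pics/t2.png

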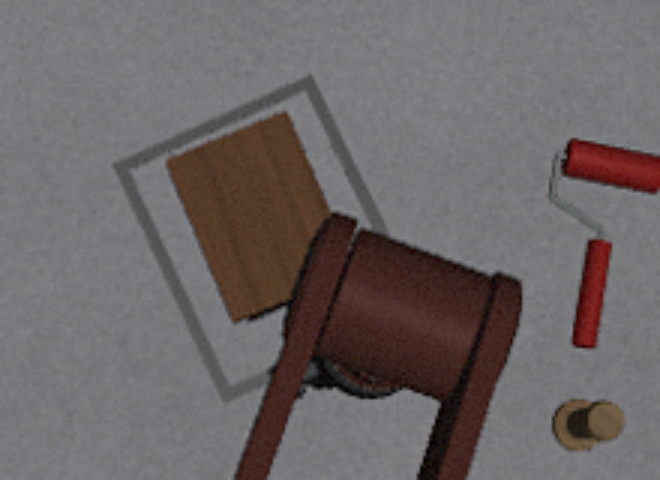

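The board lies flat inside the tape, back at 30 mm, corners at x -64..99 and y -61..65 mm in the outline frame. Next I'll press its middle at (0.641, -0.051).

Run:
```python
from workcell import robot
from h import *
C=np.array([.641,-.0512,0]); S=robot.read_state
robot.grip(0.0)
R=np.array(S()["orientation"])
robot.move_linear(C+[0,0,.16],R,max_speed=.15)
robot.pause(.3); f0=S()["ft_force"][2]
print("f0",f0, robot.move_linear(C+[0,0,.060],R,max_speed=.1,contact_N=4))
hit=robot.move_linear(C+[0,0,.036],R,max_speed=.015,contact_N=4)
z=S()["tcp_pos"][2]; print(hit,z,S()["ft_force"][2]-f0)
if hit:
    for i in range(12):
        f=S()["ft_force"][2]-f0
        if f>12: break
        z-=.001; robot.move_linear(C+[0,0,z],R,max_speed=.01); robot.pause(.1)
    for i in range(5): robot.pause(.5); print(np.round(S()["ft_force"][2]-f0,1),end=" ")
    print("z",z,S()["tcp_pos"])
    robot.move_linear(C+[0,0,.07],R,max_speed=.03)
print(S()["clock"])
```

```text
f0 0.2970230345032002 False
True 0.04113953491898901 3.184088045087393
15.5 15.7 14.4 15.6 15.0 z 0.038139534918989006 [ 0.64100043 -0.05123584  0.04104324]
17.5167
```

I held about 15 N for 2.5 s, with the fingertips at z = 0.030 as they should be. Now I'll move clear and check.

Run:
```python
from workcell import robot
from h import *; import pickle
S=robot.read_state; R=np.array(S()["orientation"]); p=np.array(S()["tcp_pos"])
robot.move_linear(p+[0,0,.2],R,max_speed=.2)
robot.goto(B-n*.15+[0,0,.28],R)
robot.pause(.5)
im=robot.get_image("top"); cv2.imwrite("pics/t3.png",im["pixels"][:,:,::-1])
O=np.array([.626,-.060]); q=cloud(im); px=im["pixels"].astype(int)
k=(np.abs(q[...,2]-.03)<.008)&(np.hypot(q[...,0]-O[0],q[...,1]-O[1])<.13)&(px[...,0]-px[...,2]>12)
r,b=rect(q[k][:,:2]); a=np.radians(24.57); print(r,np.median(q[k][:,2]))
print(np.round((b-O*1000)@np.array([[np.cos(a),-np.sin(a)],[np.sin(a),np.cos(a)]])).tolist(),S()["clock"])
o=pickle.load(open("top.pkl","rb"))["pixels"].astype(int)
for nm,(u0,u1,v0,v1) in dict(paddle=(115,190,195,305),file=(160,190,120,200),roller=(398,450,145,232),peg=(398,435,235,268)).items():
    print(nm,"mean abs pixel diff",np.abs(px-o)[v0:v1,u0:u1].mean().round(1))
```

```text
((641.241943359375, -51.46790313720703), (159.40956115722656, 120.17667388916016), 22.135696411132812) 0.03038128058096934
[[-60.0, 65.0], [-65.0, -55.0], [94.0, -62.0], [100.0, 58.0]] 20.2
paddle mean abs pixel diff 7.0
file mean abs pixel diff 6.7
roller mean abs pixel diff 6.7
peg mean abs pixel diff 24.4
```

View pics/t3.png

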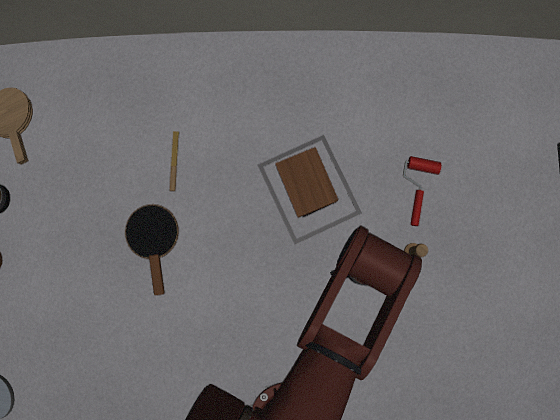

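In the top view the board lies within the tape and nothing else has visibly moved. The elbow partly hides the peg at (416,250), which explains its larger pixel difference. I'll check the peg in the side view before handing in.

Run:
```python
from workcell import robot
import numpy as np,cv2,pickle
im=robot.get_image("side");px=im["pixels"].astype(int);cv2.imwrite("pics/s3.png",im["pixels"][:,:,::-1])
o=pickle.load(open("side.pkl","rb"))["pixels"].astype(int)
print(np.abs(px-o)[170:215,360:388].mean(),np.abs(px-o)[300:400,100:200].mean(),robot.read_state()["ft_force"])
```

```text
4.2481481481481485 4.3707 [-0.56283921  0.26551109  0.08767451]
```

View pics/s3.png

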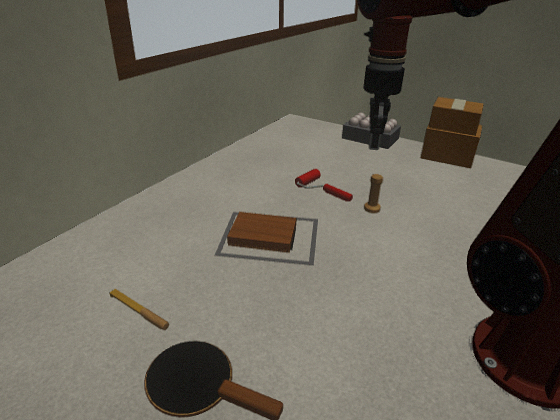

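The side view shows the board flat at (228-297, 213-251), the peg still upright at (373,193) with only noise-level change, and the gripper in free air.

```bash
python3 -c "
from workcell import robot
robot.close_job(); print(robot.read_state()['clock'])"
```

```text
the job is handed in; nothing more can be done
the job is handed in; nothing more can be done
```

I tipped the board over by pushing its back at about 135 mm height, and it fell onto the sheet cork face down, inside the tape. I then pressed the middle of its back with the closed fingertips at about 15 N for 2.5 s, moved clear and handed the job in. The last clock reading before that was about 20 s.

- **Board:** the last check showed it flat with its back at 30 mm. Its corners lay between -65 and +100 mm in x and -62 and +65 mm in y, against limits of ±122 and ±102 mm.
- **Bystanders:** the paddle, file and roller showed only small pixel changes in the top view. The peg changed more there because the arm partly hid it; in the side view it stands unmoved.
- **Checks:** none failed. The wrist view right after the fall gave a board only 94 mm long because it did not see the whole board; the top view gave the full 159 × 120 mm.

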